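# Open both doors of the kitchen food cupboard, latched door first

## Robot

A 6-joint arm with a two-finger parallel gripper is mounted at the origin on the work surface. World frame = base frame: x ahead of the robot, y to its left, z up, the work surface at z = 0. Lengths are in m, angles in rad, forces in N, time in s.
With the tool pointing down it reaches from about 0.3 to 0.875 m from the base axis. Payload 6.4 kg.
Tool frame: the origin (TCP) lies midway between the tips of the shut fingers; the grasp point (between the pads) lies 19 mm behind it; z points along the fingers, y is the line along which they close (so a half turn about z gives the same grasp; the last joint's range is limited). The gripper opens to 85 mm and grips with 20 to 120 N. Pads are 22 mm wide; open, the fingers measure 114 mm over their backs; the gripper's body (76 mm by 85 mm) begins 54 mm behind the grasp point. The pads swing forward as they close: fully open they stand 13 mm farther back than shut.
Start: joints at [-1.313, 0.181, 1.607, -0, 1.354, -0.206], TCP at [0.257, -0.514, 0.231] pointing down, gripper open.
Joint ranges: [-2.99, 2.99], [-0.89, 2.07], [0.3, 2.58], [-1.14, 4.28], [0, 2.63], [-3.12, 3.12]. Speed limits (rad/s): [2.57, 2.57, 3.01, 3.14, 3.14, 3.14].

## Interface

Orientations are given as a unit quaternion [w, x, y, z].
In Python, from bench import status, camera, ctrl gives the robot as it stands. The module is installed in compiled form; this text tells all that it offers.
- The arm moves only by the shell command python3 -m handwheel 'ROWS'. ROWS is JSON, a list that holds one entry, the list of rows, each a list of 7 numbers: the opening, from -1 (shut) to 1 (fully open), then the shift along the tool's x, y, z in cm, then the turn, a rotation vector about the tool's x, y, z in degrees. A call has 1 to 10 rows; each row is the pose to reach, as a shift and turn from the pose commanded when the call began, along the tool's axes at that moment; what a row does not reach only later rows make up. A row lasts 1/8 s, in which the tool goes at most 62.5 mm and 10.7 degrees, less where a joint would pass 70% of its speed; a pose out of reach is approached as far as the arm can. A call with a gripper value outside its range is refused whole. The fingers move at their own pace and stop on an object; the grip force is fixed at half the most. Time passes only in rows, so rows that repeat a pose let the fingers close. It gives the time, the measured TCP pose, the force, the opening and the grip force at its end, in the units of the state.
- status.get_obs(): the state, without advancing time (a new reading comes with each control period).
- camera(name): name is "scene" or "top" or "wrist"; returns a dict with "frame" (420x560x3 uint8, blue, green, red), "depth" (420x560 float32, m along the optical axis (not along the pixel's ray), 0 where there is no reading), "fx", "fy", "cx", "cy" (pixels), "extrinsics" (4x4, takes a point from camera to world coordinates); the wrist camera has in their place "hand_eye" (4x4, takes a point from camera to tool coordinates, whose origin is the TCP and whose axes are the flange's). Camera axes: x right, y down, z forward; pixel columns grow to the right and rows downward; lengths in m; the calibration is good to about 2 mm. A picture is of the moment at which its call begins: read the wrist's pose just before it.
- ctrl.hand_in(): hands the job in; it is judged then, once.
The state is a dict: "time_s": time; "q": joint angles; "dq": joint speeds; "joint_efforts": joint torques, N m; "eef_pos": TCP position; "eef_rot": TCP orientation; "wrist_force": force on the tool from outside, world axes, zero at the start; "torque": the same for the moment, N m; "opening": opening from 0.0 (shut) to 1.0 (fully open); "grasp_force": force on a finger pad.
Only numpy, scipy, OpenCV 4.12 (cv2) and the standard library are available. Lean on these libraries where they do the work, as an engineer would, in place of code of your own. Each camera call takes 0.05 s, during which the arm holds its last target. There are 200 camera calls.

## Task

Open up the small teak food cupboard on the counter so that the cobek can be put away: turn its red latch aside and swing the latched left door (left as seen by the robot) wide open, about square to the front, while the right door stays shut. Then lift the hook that holds the right door and swing that door wide open too. Let go of everything and leave the other things on the counter where they stand.

Things in the scene. Friction and masses are not known exactly. Their poses are not given: they have to be found in the camera images.
- cabinet: Teak food cupboard fixed on the counter, 180 mm deep, 290 wide, 200 high. Origin: centre of its footprint; own x points to its back, y to the left, z up; the two doors face -x, towards the robot, front faces at x = -90 mm when shut. On its flat top stand the red turn latch (y = +90 mm) and the steel lift hook (y = -90), both axes at x = -47.
- latch (a joint): Turn latch, rad: 0 = arm to the front, + = anticlockwise from above; starts near 0. Frees the left door beyond 0.45, runs on to 1.1, but one way only: the other way a hidden stop blocks it at about 0.26. Which way is free differs each time and cannot be seen: feel it or watch whether it follows. Light friction (0.06 N m), stays where left.
- latch_grip (a point): Grip point on the latch's axis, 45 mm above the cupboard's top: in a red upright fin 46 mm long (along the arm), 14 thick, from 24 to 60 mm above the top. The arm below it reaches 50 mm forward; its lip hangs in front of a steel peg on the left door's top edge.
- door_left (a joint): Left door, 139 mm wide, 18 thick, rad: 0 shut, limit 1.75; opens towards the robot about the upright hinge at its left edge, light friction (0.15 N m), stays where left. Held shut by the latch. A dark strip on its free edge overlaps the right door's front by 17 mm, so the right door, pulled first, only bears on the strip.
- left_handle (a point): Grip point on the left door's handle: upright round steel bar 12 mm thick, axis 40 mm in front of the door's face and 95 mm from the hinge along the door. The bar runs from 12 mm above to 106 mm below the cupboard's top; this point lies 10 mm below the top. Two stubs tie it to the door 45 and 90 mm below the top.
- left_hinge (a point): Point on the left door's vertical hinge axis (front outer edge of the door), at the height of the handle's grip point; cabinet frame x = -90, y = +140 mm. Seen from above the door opens clockwise about it.
- hook (a joint): Lift hook, slides straight up, m: 0 down, limit 0.045. Its arm's lip hangs in front of a 16 mm high peg on the right door's top edge; clear of it from 0.016 up. Lifting takes about 6 N, more if the door is pulled against it; stays where left.
- hook_grip (a point): Grip point of the hook, 45 mm above the cupboard's top while it is down: middle of a black upright fin 46 mm long (along the cabinet's x), 14 mm thick, 36 mm high, free on all sides.
- door_right (a joint): Right door, mirror image of the left one without the strip: opening angle in rad, 0 shut, limit 1.75; hinged at its right edge, opens towards the robot (anticlockwise seen from above). Held by the left door's strip and by the hook.
- right_handle (a point): Grip point on the right door's handle, mirror image of the left one (12 mm upright bar, 40 mm in front of the face, 95 mm from the hinge).
- right_hinge (a point): Point on the right door's vertical hinge axis, at the height of its handle's grip point; cabinet frame x = -90, y = -140 mm.
- cobek: Bystander: loose granite mortar bowl, 170 mm in diameter, 50 mm high; origin at the centre of its foot.
- ulekan: Bystander: loose bent teak pestle, about 150 mm long and 28 mm thick, lying; origin near its middle, on the counter.
- spoon: Bystander: loose steel tablespoon, 180 mm long, lying; origin near its middle.
- container: Bystander: loose white plastic container with a blue twist cap, closed, 84 mm in diameter, 120 mm high; origin at the centre of its foot.
- saucer: Bystander: loose green melamine saucer, 140 mm in diameter, 18 mm high; origin at the centre of its foot.
- mug: Bystander: loose white mug, 76 mm in diameter, 85 mm high; origin at the centre of its foot.

How it is judged:
On the way, in this order (a step that is already met when the one before it is completed fails the run):
1. the latch is turned clear of the left door's peg (more than 0.45 rad either way) with both doors still shut ((value of joint latch above 0.45 rad or value of joint latch below -0.45 rad) and value of joint each of door_left, door_right below 0.15 rad), for 0.1 s.
2. the left door stands wide open (more than 1.2 rad) while the right door is still shut (less than 0.15 rad) (value of joint door_left above 1.2 rad and value of joint door_right below 0.15 rad), for 0.2 s.
3. the hook is lifted clear of the right door's peg (more than 16 mm) and the right door stands wide open (more than 1.2 rad) (value of joint hook above 0.016 m and value of joint door_right above 1.2 rad), for 0.2 s.
At the end, for the whole second after the job is handed in: Both doors stand open by more than 1.2 rad (69 degrees) and at rest (under 0.05 rad/s) (value of joint each of door_left, door_right above 1.2 rad and velocity of joint door_left between -0.05 and 0.05 rad/s and velocity of joint door_right between -0.05 and 0.05 rad/s); the robot touches nothing.
It fails at once if a bystander is moved by more than 25 mm (distance of any of cobek, ulekan, spoon, container, saucer, mug from where it was at the start of the episode above 0.025 m).
It also fails if it takes over 64 s, if anything falls off the work surface, if the arm or the gripper's body presses on something with over 40 N, if the wrist force passes 120 N, or if a joint passes its speed limit or range.

## Working session

There is one attempt and no reset: what is moved stays moved. The work goes in short steps, Python scripts to look and compute and a shell command to move; the robot and the scene stay as the last step left them, time stands still between calls to the robot, and variables do not carry over. Pictures are saved under pics/ and viewed, at most 10 in all, crops included, and the job is handed in when it is done.

```bash
mkdir -p pics; python3 - <<'E'
from bench import status,camera
import cv2,numpy as np
o=status.get_obs();print(o['time_s'],o['eef_pos'],o['eef_rot'],o['opening'])
for n in ("scene","top"):
    c=camera(n);cv2.imwrite(f'pics/{n}0.png',c['frame']);np.savez(f'{n}0.npz',**c)
    print(n,c['fx'],np.round(c['extrinsics'],3).tolist())
E
```

```text
0.0 [ 0.25710866 -0.51370772  0.23038322] [-8.76137549e-04  9.73227565e-01  2.29841987e-01 -5.23552685e-06] 1.0011530571824645
scene 517.1279283607292 [[-0.395, 0.557, -0.73, 1.51], [0.919, 0.252, -0.305, 0.431], [0.014, -0.791, -0.611, 0.991], [0.0, 0.0, 0.0, 1.0]]
top 463.738648422913 [[0.012, -0.989, 0.151, 0.289], [-1.0, -0.012, -0.0, 0.009], [0.002, -0.151, -0.989, 1.659], [0.0, 0.0, 0.0, 1.0]]
```

View pics/scene0.png

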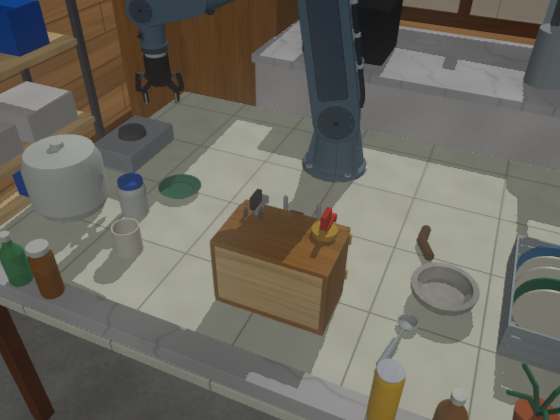

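View pics/top0.png

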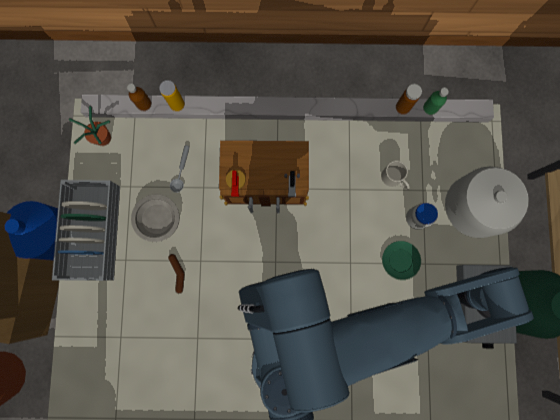

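The scene view shows the cupboard with its back to the camera. In the top view its top spans about (220,141)–(309,203), with the red latch at (235,180), the hook at (292,182) and the handles at (251,205) and (278,205). Next I fit the pose from depth.

```bash
cat > h.py <<'E'
import numpy as np,cv2
def cloud(c,T=None):
    d=c['depth'];v,u=np.indices(d.shape)
    p=np.stack([(u-c['cx'])/c['fx']*d,(v-c['cy'])/c['fy']*d,d,np.ones_like(d)],-1)
    return (p@(c['extrinsics'] if T is None else T).T)[...,:3]
E
python3 - <<'E'
from h import *
for n in ('top0','scene0'):
    c=dict(np.load(n+'.npz'));P=cloud(c);f=c['frame'].astype(int)
    box=(P[...,0]>.4)&(P[...,0]<.8)&(abs(P[...,1]-.03)<.25)
    m=box&(abs(P[...,2]-.2)<.01)
    m=cv2.erode(m.astype('u1' if 0 else np.uint8),np.ones((2,2)))>0
    r=cv2.minAreaRect(P[m][:,:2].astype(np.float32));print(n,m.sum(),'z',np.median(P[m][:,2]),r,cv2.boxPoints(r).round(3).tolist())
    red=box&(f[...,2]>120)&(f[...,1]<50)&(f[...,0]<60)&(P[...,2]>.2)
    for nm,mm in (('redfin',red&(P[...,2]>.24)),('redarm',red&(P[...,2]<.235)),('darkfin',box&(P[...,2]>.24)&(f.max(-1)<70)),('high',box&(P[...,2]>.24))):
        q=P[mm]
        if len(q)>3: print(nm,len(q),q.mean(0).round(4),q.min(0).round(3),q.max(0).round(3),cv2.minAreaRect(q[:,:2].astype(np.float32)))
    q=P[box&(P[...,2]>.02)&(P[...,0]<.53)&(P[...,2]<.23)]
    print('front',q.min(0),q.max(0))
E
```

```text
top0 4027 z 0.19941608929595311 ((0.6230621933937073, 0.07353229075670242), (0.2216130793094635, 0.2856053113937378), 0.415294885635376) [[0.5109999775886536, 0.2160000056028366], [0.5130000114440918, -0.07000000029802322], [0.7350000143051147, -0.06800000369548798], [0.7329999804496765, 0.21699999272823334]]
redfin 57 [0.5989 0.1643 0.2594] [0.578 0.159 0.249] [0.62  0.17  0.268] ((0.5986888408660889, 0.16413913667201996), (0.041745319962501526, 0.01089967880398035), 0.6532081961631775)
redarm 59 [0.5645 0.1641 0.2233] [0.551 0.155 0.217] [0.583 0.175 0.23 ] ((0.5666133165359497, 0.16569410264492035), (0.03202523663640022, 0.019919440150260925), 1.9560201168060303)
darkfin 83 [0.5991 0.0027 0.2579] [ 0.578 -0.023  0.243] [0.623 0.158 0.268] ((0.5993880033493042, 0.06759904325008392), (0.0446375235915184, 0.180439293384552), 0.7694183588027954)
high 148 [0.5989 0.0734 0.2582] [ 0.577 -0.023  0.243] [0.623 0.17  0.268] ((0.599480152130127, 0.07346685230731964), (0.04463484510779381, 0.19225049018859863), 0.6532081961631775)
front [0.51081811 0.02324632 0.10452227] [0.52724029 0.123215
[... 440 characters left out ...]
46), (0.008538295514881611, 0.03415508195757866), 81.50199890136719)
redarm 11 [0.5873 0.1701 0.2244] [0.558 0.162 0.222] [0.615 0.173 0.227] ((0.5860297083854675, 0.17088234424591064), (0.0572238452732563, 0.007579260505735874), 9.700082778930664)
darkfin 130 [ 0.6094 -0.0139  0.2545] [ 0.581 -0.022  0.24 ] [ 0.629 -0.009  0.265] ((0.6052597165107727, -0.015022944658994675), (0.012378059327602386, 0.0480847992002964), 86.68070983886719)
high 299 [0.6088 0.0717 0.2556] [ 0.577 -0.026  0.24 ] [0.629 0.17  0.265] ((0.6029118299484253, 0.07185277342796326), (0.05090788006782532, 0.19609710574150085), 0.5937223434448242)
front [0.51532008 0.02157205 0.17071262] [0.52874485 0.12332718 0.21584212]
```

Cupboard centre is about (0.647, 0.0735) with almost no yaw, latch axis (0.600, 0.164), hook axis (0.600, -0.0165), handles at x 0.517 and y 0.1185/0.0285. I'll write a small helper that converts a world target into tool-frame shift and turn.

```bash
cat >> h.py <<'E'
from scipy.spatial.transform import Rotation as R
def go(*tg):
    from bench import status
    o=status.get_obs();w=o['eef_rot'];r=R.from_quat([w[1],w[2],w[3],w[0]])
    X=r.as_matrix()[:,0];print('t',round(o['time_s'],2),'p',np.round(o['eef_pos'],4),'yaw',np.degrees(np.arctan2(X[1],X[0])).round(1),'q6',round(o['q'][5],2),'F',np.round(o['wrist_force'],1),'M',np.round(o['torque'],2),'open',round(o['opening'],2),'g',np.round(o['grasp_force'],1))
    for x,y,z,yaw in tg:
        t=R.from_euler('z',yaw,degrees=True)*R.from_euler('x',180,degrees=True)
        print((x,y,z,yaw),(100*r.inv().apply(np.array([x,y,z])-o['eef_pos'])).round(2),(r.inv()*t).as_rotvec(degrees=True).round(1))
E
python3 -c "
from h import go
go((.4,-.2,.33,0),(.599,.164,.33,0))"
```

```text
t 0.1 p [ 0.2571 -0.5137  0.2304] yaw 26.6 q6 -0.21 F [ 0.1 -0.2  0.4] M [-0.04  0.02  0.  ] open 1.0 g 0.0
(0.4, -0.2, 0.33, 0) [ 26.82 -21.68  -9.91] [-0.1  0.  26.6]
(0.599, 0.164, 0.33, 0) [ 60.9  -45.33  -9.86] [-0.1  0.  26.6]
```

```bash
python3 -m handwheel '[[[1,8,-6,-9.9,0,0,9],[1,26.8,-21.7,-9.9,0,0,26.6],[1,60.9,-45.3,-9.9,0,0,26.6],[1,60.9,-45.3,-9.9,0,0,26.6],[1,60.9,-45.3,-9.9,0,0,26.6],[1,60.9,-45.3,-9.9,0,0,26.6],[1,60.9,-45.3,-9.9,0,0,26.6],[1,60.9,-45.3,-9.9,0,0,26.6],[1,60.9,-45.3,-9.9,0,0,26.6],[1,60.9,-45.3,-9.9,0,0,26.6]]]'
python3 -c "
from h import go
go((.599,.164,.33,0),(.599,.164,.23,0))"
```

```text
time_s: 1.35
eef_pos: [0.5295, 0.028, 0.3199]
eef_rot: [0.0, 1.0, -0.0, -0.0]
wrist_force: [0.5, -1.5, -0.2]
opening: 0.997
grasp_force: 0.0
t 1.35 p [0.5295 0.028  0.3199] yaw -0.0 q6 1.4 F [ 0.5 -1.5 -0.2] M [-0.03 -0.03  0.04] open 1.0 g 0.0
(0.599, 0.164, 0.33, 0) [  6.94 -13.61  -1.01] [ 0.  0. -0.]
(0.599, 0.164, 0.23, 0) [  6.94 -13.61   8.99] [ 0.  0. -0.]
```

```bash
python3 -m handwheel '[[[1,6.4,-12.6,-1,0,0,0],[1,6.4,-12.6,-1,0,0,0],[1,6.4,-12.6,-1,0,0,0],[1,6.4,-12.6,-1,0,0,0]]]'
python3 - <<'E'
from h import *
from bench import camera,status
o=status.get_obs();c=camera('wrist');cv2.imwrite('pics/w1.png',c['frame'])
w=o['eef_rot'];T=np.eye(4);T[:3,:3]=R.from_quat([w[1],w[2],w[3],w[0]]).as_matrix();T[:3,3]=o['eef_pos']
P=cloud(c,T@c['hand_eye']);f=c['frame'].astype(int)
m=(P[...,2]>.252)&(P[...,2]<.27)&(f[...,2]>100)&(f[...,1]<60)&(abs(P[...,0]-.6)<.05)&(c['depth']>0)
print(m.sum(),P[m].min(0),P[m].max(0),cv2.minAreaRect(P[m][:,:2].astype(np.float32)))
go((.599,.164,.33,0),(.599,.164,.23,0))
E
```

```text
time_s: 1.85
eef_pos: [0.5929, 0.1524, 0.3291]
eef_rot: [0.0, 1.0, 0.001, -0.001]
wrist_force: [-0.7, -1.4, -0.3]
opening: 1.001
grasp_force: 0.0
589 [0.58258922 0.15542606 0.25203103] [0.62406073 0.16940179 0.26166728] ((0.6033483147621155, 0.16243097186088562), (0.013917025178670883, 0.04145590960979462), 89.7411117553711)
t 1.9 p [0.5927 0.1513 0.3293] yaw -0.0 q6 1.63 F [ 0.4 -0.6 -0.7] M [-0.01  0.03 -0.01] open 1.0 g 0.0
(0.599, 0.164, 0.33, 0) [ 0.63 -1.27 -0.08] [ 0.   0.1 -0. ]
(0.599, 0.164, 0.23, 0) [ 0.64 -1.27  9.92] [ 0.   0.1 -0. ]
```

View pics/w1.png

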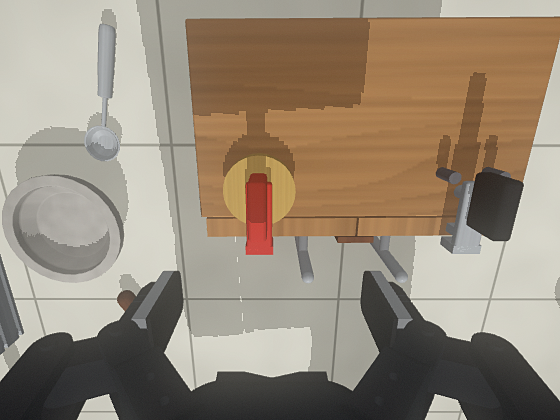

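The wrist view shows the latch pointing straight forward at (258,215), the hook at (480,215) and both handles clear. I'll descend and grip the fin.

```bash
python3 -m handwheel '[[[1,0.8,-1.2,0,0,0,0],[1,0.8,-1.2,4,0,0,0],[1,0.8,-1.2,9.8,0,0,0],[1,0.8,-1.2,9.8,0,0,0],[-1,0.8,-1.2,9.8,0,0,0],[-1,0.8,-1.2,9.8,0,0,0],[-1,0.8,-1.2,9.8,0,0,0],[-1,0.8,-1.2,9.8,0,0,0],[-1,0.8,-1.2,9.8,0,0,0],[-1,0.8,-1.2,9.8,0,0,0]]]'
python3 -c "
from h import go
go()"
```

```text
time_s: 3.15
eef_pos: [0.6017, 0.1634, 0.2334]
eef_rot: [0.0, 1.0, -0.0, 0.001]
wrist_force: [-1.6, -3.7, 6.0]
opening: 0.156
grasp_force: 59.8
t 3.15 p [0.6017 0.1634 0.2334] yaw -0.0 q6 1.65 F [-1.6 -3.7  6. ] M [-0.41  0.27 -0.  ] open 0.16 g 59.8
```

```bash
python3 -m handwheel '[[[-1,0,0,0,0,0,5],[-1,0,0,0,0,0,10],[-1,0,0,0,0,0,14],[-1,0,0,0,0,0,18],[-1,0,0,0,0,0,20],[-1,0,0,0,0,0,20]]]'
python3 -c "
from h import go
go()"
```

```text
time_s: 3.9
eef_pos: [0.6018, 0.1633, 0.2334]
eef_rot: [0.0, 0.985, -0.174, 0.001]
wrist_force: [-0.8, -3.1, 6.1]
opening: 0.156
grasp_force: 59.8
t 3.9 p [0.6018 0.1633 0.2334] yaw -20.0 q6 2.0 F [-0.8 -3.1  6.1] M [-0.51  0.16  0.42] open 0.16 g 59.8
```

The moment of 0.42 N m is far above the latch's friction, so this is the stop. I'll turn the other way.

```bash
python3 -m handwheel '[[[-1,0,0,0,0,0,-10],[-1,0,0,0,0,0,-20],[-1,0,0,0,0,0,-30],[-1,0,0,0,0,0,-40],[-1,0,0,0,0,0,-50],[-1,0,0,0,0,0,-60],[-1,0,0,0,0,0,-66],[-1,0,0,0,0,0,-66]]]'
python3 -c "
from h import go
go()"
```

```text
time_s: 4.9
eef_pos: [0.6015, 0.1637, 0.2334]
eef_rot: [0.0, 0.92, 0.391, 0.001]
wrist_force: [-2.1, -1.2, 5.4]
opening: 0.153
grasp_force: 59.8
t 4.9 p [0.6015 0.1637 0.2334] yaw 46.0 q6 0.84 F [-2.1 -1.2  5.4] M [-0.18  0.46  0.07] open 0.15 g 59.8
```

```bash
python3 -m handwheel '[[[0.2,0,0,0,0,0,0],[0.2,0,0,0,0,0,0],[0.2,0,0,0,0,0,0],[0.6,0,0,-5,0,0,0],[1,0,0,-9.5,0,0,0],[1,0,0,-9.5,0,0,0]]]'
python3 - <<'E'
from h import *
from bench import camera
c=camera('wrist');cv2.imwrite('pics/w2.png',c['frame'])
go((.514,.1185,.30,0),(.514,.1185,.178,0))
E
```

```text
time_s: 5.65
eef_pos: [0.6032, 0.1642, 0.3321]
eef_rot: [0.001, 0.921, 0.391, 0.004]
wrist_force: [0.5, -0.0, -0.4]
opening: 0.999
grasp_force: 0.0
t 5.7 p [0.6021 0.164  0.3291] yaw 46.0 q6 0.84 F [ 0.   0.3 -1.4] M [ 0.   -0.03  0.  ] open 1.0 g 0.0
(0.514, 0.1185, 0.3, 0) [-9.4  -3.18  2.87] [ 0.1 -0.2 46. ]
(0.514, 0.1185, 0.178, 0) [-9.44 -3.21 15.07] [ 0.1 -0.2 46. ]
```

View pics/w2.png

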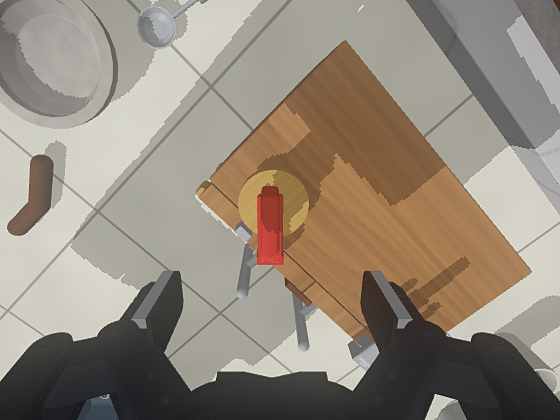

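The latch now points about 46° anticlockwise, with its lip at (270,262) clear of the left door's peg at (243,232). On to the left handle.

```bash
python3 -m handwheel '[[[1,-4,-1.4,0,0,0,10],[1,-9.4,-3.2,2.9,0,0,20],[1,-9.4,-3.2,2.9,0,0,30],[1,-9.4,-3.2,2.9,0,0,40],[1,-9.4,-3.2,2.9,0,0,46],[1,-9.4,-3.2,2.9,0,0,46]]]'
python3 - <<'E'
from h import *
from bench import camera,status
o=status.get_obs();c=camera('wrist')
w=o['eef_rot'];T=np.eye(4);T[:3,:3]=R.from_quat([w[1],w[2],w[3],w[0]]).as_matrix();T[:3,3]=o['eef_pos']
P=cloud(c,T@c['hand_eye']);f=c['frame'].astype(int)
for y in(.1185,.0285):
    m=(P[...,2]>.203)&(P[...,2]<.218)&(abs(P[...,0]-.515)<.015)&(abs(P[...,1]-y)<.025)&(c['depth']>0)
    print(m.sum(),P[m].mean(0),P[m].min(0),P[m].max(0))
go((.514,.1185,.178,0))
E
```

```text
time_s: 6.45
eef_pos: [0.512, 0.1185, 0.2963]
eef_rot: [-0.0, 1.0, 0.0, -0.001]
wrist_force: [-0.6, 0.1, -0.6]
opening: 1.004
grasp_force: 0.0
199 [0.51949617 0.11682669 0.20926453] [0.51308683 0.11097287 0.20302729] [0.52407507 0.12271762 0.21302515]
209 [0.51999974 0.02833404 0.20891603] [0.51366114 0.02234199 0.20301953] [0.52486735 0.0330923  0.21230669]
t 6.5 p [0.5122 0.1185 0.2966] yaw 0.1 q6 1.57 F [1.4 0.  0.1] M [-0.03 -0.01  0.02] open 1.0 g 0.0
(0.514, 0.1185, 0.178, 0) [ 0.21  0.   11.86] [-0.   0.1  0.1]
```

```bash
python3 -m handwheel '[[[1,0.5,0.1,6,0,0,0],[1,0.5,0.1,11.8,0,0,0],[1,0.5,0.1,11.8,0,0,0],[-1,0.5,0.1,11.8,0,0,0],[-1,0.5,0.1,11.8,0,0,0],[-1,0.5,0.1,11.8,0,0,0],[-1,0.5,0.1,11.8,0,0,0],[-1,0.5,0.1,11.8,0,0,0]]]'
python3 - <<'E'
from h import *
H=np.array([.5595,.212]);p0=np.array([.095,.04])
tg=[]
for d in range(0,96,10):
    t=np.radians(d);h=H+.095*np.array([-np.sin(t),-np.cos(t)])+.04*np.array([-np.cos(t),np.sin(t)])
    a=np.radians(d*.5); off=.003*np.array([-np.cos(a),np.sin(a)])
    tg.append((*(h+off).round(4),.178,-d*.5))
go(*tg)
E
```

```text
time_s: 7.5
eef_pos: [0.5184, 0.1177, 0.1812]
eef_rot: [-0.0, 1.0, -0.0, 0.001]
wrist_force: [-1.5, 1.4, 5.6]
opening: 0.116
grasp_force: 58.5
t 7.5 p [0.5184 0.1177 0.1812] yaw -0.0 q6 1.57 F [-1.5  1.4  5.6] M [ 0.12  0.22 -0.01] open 0.12 g 58.5
(np.float64(0.5165), np.float64(0.117), 0.178, 0.0) [-0.19  0.07  0.32] [-0.  -0.1 -0. ]
(np.float64(0.5006), np.float64(0.1257), 0.178, -5.0) [-1.78 -0.8   0.31] [-0.  -0.1  5. ]
(np.float64(0.4865), np.float64(0.1369), 0.178, -10.0) [-3.19 -1.92  0.31] [-0.  -0.1 10. ]
(np.float64(0.4745), np.float64(0.1505), 0.178, -15.0) [-4.39 -3.28  0.31] [-0.  -0.1 15. ]
(np.float64(0.465), np.float64(0.166), 0.178, -20.0) [-5.34 -4.83  0.31] [-0.  -0.1 20. ]
(np.float64(0.4583), np.float64(0.1828), 0.178, -25.0) [-6.01 -6.51  0.31] [-0.  -0.1 25. ]
(np.float64(0.4546), np.float64(0.2006), 0.178, -30.0) [-6.38 -8.29  0.31] [-0.  -0.1 30. ]
(np.float64(0.4541), np.float64(0.2188), 0.178, -35.0) [ -6.43 -10.11   0.31] [-0.  -0.1 35. ]
(np.float64(0.4567), np.float64(0.2368), 0.178, -40.0) [ -6.17 -11.91   0.31] [-0.  -0.1 40. ]
(np.float64(0.4624), np.float64(0.2541), 0.178, -45.0) [ -5.6  -13.64   0.31] [-0.1 -0.1 45. ]
```

```bash
python3 -m handwheel '[[[-1,-0.75,-0.4,0,0,0,2],[-1,-1.6,-0.9,0,0,0,5],[-1,-2.3,-1.4,0,0,0,7],[-1,-3,-2,0,0,0,10],[-1,-3,-2,0,0,0,10]]]'
python3 - <<'E'
from h import *
go((.5184-.062,.1177+.0835,.178,-30),(.5184-.0575,.1177+.128,.178,-43))
E
```

```text
time_s: 8.12
eef_pos: [0.4877, 0.1368, 0.1811]
eef_rot: [0.001, 0.996, -0.088, 0.0]
wrist_force: [-3.7, -3.5, 8.5]
opening: 0.12
grasp_force: 59.6
t 8.12 p [0.4877 0.1368 0.1811] yaw -10.1 q6 1.79 F [-3.7 -3.5  8.5] M [-0.69  0.77 -0.14] open 0.12 g 59.6
(0.4564, 0.2012, 0.178, -30) [-4.21 -5.8   0.3 ] [ 0.1 -0.1 19.9]
(0.4609, 0.2457, 0.178, -43) [ -4.54 -10.26   0.29] [ 0.1 -0.1 32.9]
```

```bash
python3 -m handwheel '[[[-1,-1.4,-1.1,0,0,0,5],[-1,-2.6,-2.5,0,0,0,10],[-1,-3.6,-4,0,0,0,15],[-1,-4.2,-5.7,0,0,0,20],[-1,-4.6,-7.5,0,0,0,25],[-1,-4.7,-9.3,0,0,0,30],[-1,-4.6,-10.4,0,0,0,33],[-1,-4.6,-10.4,0,0,0,33],[0,-4.6,-10.4,0,0,0,33],[0,-4.6,-10.4,0,0,0,33]]]'
python3 - <<'E'
from h import *
go()
E
```

```text
time_s: 9.38
eef_pos: [0.4608, 0.2479, 0.18]
eef_rot: [0.0, 0.93, -0.367, 0.0]
wrist_force: [0.3, -1.4, -0.5]
opening: 0.498
grasp_force: 0.0
t 9.38 p [0.4608 0.2479 0.18  ] yaw -43.0 q6 2.59 F [ 0.3 -1.4 -0.5] M [ 0.01 -0.02  0.01] open 0.5 g 0.0
```

```bash
python3 -m handwheel '[[[0,0,0,-6,0,0,0],[0,0,0,-15,0,0,0],[0.4,0,0,-15,0,0,0],[1,0,0,-15,0,0,0]]]'
python3 - <<'E'
from h import *
from bench import camera
c=camera('top');cv2.imwrite('pics/t2.png',cv2.resize(c['frame'][100:300,150:400],None,fx=3,fy=3))
go((.601,-.0165,.33,0),(.601,-.0165,.233,0))
E
```

```text
time_s: 9.88
eef_pos: [0.4622, 0.248, 0.3327]
eef_rot: [-0.002, 0.93, -0.367, 0.002]
wrist_force: [-0.9, -0.4, -0.1]
opening: 0.888
grasp_force: 0.0
t 9.93 p [0.4611 0.2477 0.3304] yaw -43.1 q6 2.59 F [-0.2  0.2 -0.1] M [ 0.    0.06 -0.03] open 0.96 g 0.0
(0.601, -0.0165, 0.33, 0) [28.26  9.76  0.05] [ -0.1  -0.1 -43.1]
(0.601, -0.0165, 0.233, 0) [28.25  9.77  9.75] [ -0.1  -0.1 -43.1]
```

View pics/t2.png

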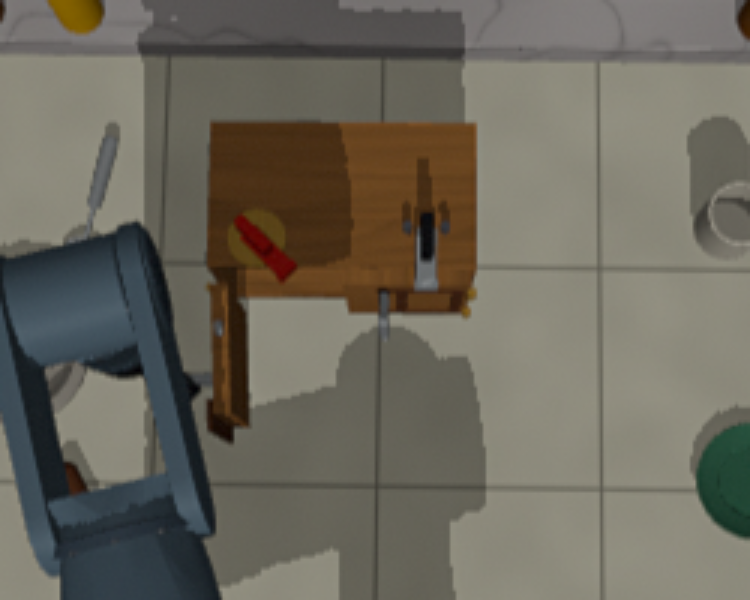

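The left door stands about square at (230,355), the right door is still shut, and nothing else has moved. Next is the hook.

```bash
python3 -m handwheel '[[[1,28.3,9.8,0,0,0,-10],[1,28.3,9.8,0,0,0,-20],[1,28.3,9.8,0,0,0,-30],[1,28.3,9.8,0,0,0,-40],[1,28.3,9.8,0,0,0,-43.1],[1,28.3,9.8,0,0,0,-43.1],[1,28.3,9.8,0,0,0,-43.1],[1,28.3,9.8,0,0,0,-43.1]]]'
python3 - <<'E'
from h import *
from bench import camera,status
o=status.get_obs();c=camera('wrist')
w=o['eef_rot'];T=np.eye(4);T[:3,:3]=R.from_quat([w[1],w[2],w[3],w[0]]).as_matrix();T[:3,3]=o['eef_pos']
P=cloud(c,T@c['hand_eye'])
m=(P[...,2]>.25)&(P[...,2]<.27)&(abs(P[...,0]-.6)<.04)&(abs(P[...,1]+.016)<.04)&(c['depth']>0)
print(m.sum(),P[m].min(0),P[m].max(0))
go((.601,-.0165,.235,0))
E
```

```text
time_s: 10.92
eef_pos: [0.6, -0.0155, 0.3292]
eef_rot: [-0.0, 1.0, 0.001, -0.001]
wrist_force: [0.8, -0.3, 0.3]
opening: 0.999
grasp_force: 0.0
1171 [ 0.5798169 -0.024638   0.2501944] [ 0.62527305 -0.01078145  0.26244544]
t 10.97 p [ 0.6001 -0.0154  0.3296] yaw 0.2 q6 1.34 F [ 0.5  0.4 -0.4] M [-0.    0.01  0.03] open 1.01 g 0.0
(0.601, -0.0165, 0.235, 0) [0.1  0.12 9.46] [-0.   0.   0.2]
```

```bash
python3 -m handwheel '[[[1,0.1,0.2,5,0,0,0],[1,0.1,0.2,9.4,0,0,0],[1,0.1,0.2,9.4,0,0,0],[-1,0.1,0.2,9.4,0,0,0],[-1,0.1,0.2,9.4,0,0,0],[-1,0.1,0.2,9.4,0,0,0],[-1,0.1,0.2,9.4,0,0,0],[-1,0.1,0.2,9.4,0,0,0],[-1,0.1,0.2,8.3,0,0,0],[-1,0.1,0.2,7.2,0,0,0]]]'
python3 -m handwheel '[[[-1,0,0,-0.2,0,0,0],[-1,0,0,-0.2,0,0,0],[-1,0,0,-0.2,0,0,0]]]'
python3 -c "
from h import go
go()"
```

```text
time_s: 12.22
eef_pos: [0.602, -0.0171, 0.2574]
eef_rot: [-0.001, 1.0, 0.001, 0.0]
wrist_force: [4.2, 6.4, -4.0]
opening: 0.149
grasp_force: 59.9
time_s: 12.6
eef_pos: [0.6021, -0.017, 0.2601]
eef_rot: [-0.001, 1.0, 0.001, 0.001]
wrist_force: [2.9, 6.6, -1.2]
opening: 0.15
grasp_force: 60.5
t 12.6 p [ 0.6021 -0.017   0.2601] yaw 0.1 q6 1.34 F [ 2.9  6.6 -1.2] M [ 0.8  -0.39  0.11] open 0.15 g 60.5
```

```bash
python3 -m handwheel '[[[0.2,0,0,0,0,0,0],[0.2,0,0,0,0,0,0],[0.2,0,0,0,0,0,0],[0.6,0,0,-4,0,0,0],[1,-5,0,-7.5,0,0,0],[1,-9,-4.5,-7.5,0,0,0],[1,-9,-4.5,-7.5,0,0,0],[1,-9,-4.5,-7.5,0,0,0]]]'
python3 - <<'E'
from h import *
from bench import camera,status
o=status.get_obs();c=camera('wrist');cv2.imwrite('pics/w3.png',c['frame'])
w=o['eef_rot'];T=np.eye(4);T[:3,:3]=R.from_quat([w[1],w[2],w[3],w[0]]).as_matrix();T[:3,3]=o['eef_pos']
P=cloud(c,T@c['hand_eye'])
def box(x0,x1,y0,y1,z0,z1):
    m=(c['depth']>0)&np.all((P>[x0,y0,z0])&(P<[x1,y1,z1]),-1)
    return m.sum(),P[m].min(0).round(3),P[m].max(0).round(3),P[m].mean(0).round(4)
print('fin',box(.57,.63,-.03,0,.262,.32)); print('arm',box(.53,.574,-.035,.005,.213,.30)); print('bar',box(.505,.535,.005,.055,.2,.22))
go((.516,.0283,.182,0))
E
```

```text
time_s: 13.6
eef_pos: [0.5118, 0.0259, 0.3353]
eef_rot: [0.0, 1.0, 0.001, 0.001]
wrist_force: [0.0, -0.2, 0.0]
opening: 1.0
grasp_force: 0.0
fin (np.int64(2333), array([ 0.579, -0.025,  0.262]), array([ 0.625, -0.01 ,  0.285]), array([ 0.6026, -0.016 ,  0.281 ]))
arm (np.int64(991), array([ 0.552, -0.03 ,  0.226]), array([ 0.574, -0.006,  0.25 ]), array([ 0.5627, -0.017 ,  0.2467]))
bar (np.int64(156), array([0.514, 0.021, 0.2  ]), array([0.525, 0.033, 0.213]), array([0.5201, 0.0268, 0.2088]))
t 13.65 p [0.512  0.0256 0.3351] yaw 0.1 q6 1.39 F [ 0.  -0.5  1.3] M [-0.01  0.02 -0.05] open 1.0 g 0.0
(0.516, 0.0283, 0.182, 0) [ 0.39 -0.27 15.31] [ 0.  -0.   0.1]
```

View pics/w3.png

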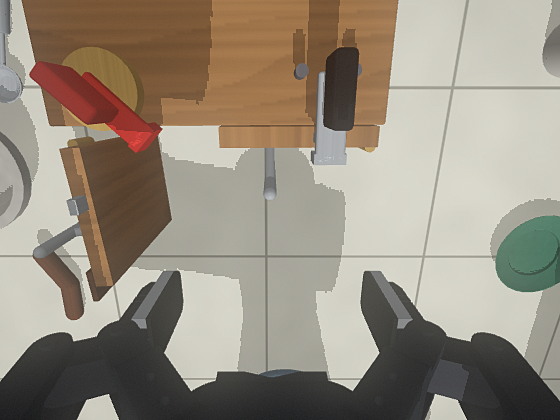

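The hook is up 24 mm (fin top 0.285) and its arm is clear of the right door's peg. The right bar is at (270,190) with free space around it, so I'll grip its top.

```bash
python3 -m handwheel '[[[1,0.15,-0.2,6,0,0,0],[1,0.15,-0.2,12,0,0,0],[1,0.15,-0.2,15.2,0,0,0],[1,0.15,-0.2,15.2,0,0,0],[-1,0.15,-0.2,15.2,0,0,0],[-1,0.15,-0.2,15.2,0,0,0],[-1,0.15,-0.2,15.2,0,0,0],[-1,0.15,-0.2,15.2,0,0,0],[-1,0.15,-0.2,15.2,0,0,0]]]'
python3 - <<'E'
from h import *
H=np.array([.560,-.0675])
tg=[]
h0=H+[-.04,.095]
from bench import status
p=np.array(status.get_obs()['eef_pos']);off0=p[:2]-h0;print('off',off0)
for d in (0,5,10,15,20,30,40,50,60,70,80,86):
    t=np.radians(d);h=H+.095*np.array([-np.sin(t),np.cos(t)])+.04*np.array([-np.cos(t),-np.sin(t)])
    a=np.radians(d*.5); off=R.from_euler('z',a).as_matrix()[:2,:2]@off0
    tg.append((*(h+off).round(4),round(p[2],4),d*.5))
go(*tg)
E
```

```text
time_s: 14.78
eef_pos: [0.5135, 0.0277, 0.1839]
eef_rot: [0.0, 1.0, 0.001, 0.001]
wrist_force: [-0.6, -1.2, 5.5]
opening: 0.115
grasp_force: 58.5
off [-0.00650839  0.00024425]
t 14.78 p [0.5135 0.0277 0.1839] yaw 0.1 q6 1.39 F [-0.6 -1.2  5.5] M [-0.24  0.25  0.01] open 0.11 g 58.5
(np.float64(0.5135), np.float64(0.0277), np.float64(0.1839), 0.0) [ 0.  0. -0.] [ 0.1 -0.1  0.1]
(np.float64(0.5054), np.float64(0.0236), np.float64(0.1839), 2.5) [-0.81  0.41 -0.  ] [ 0.1 -0.1 -2.4]
(np.float64(0.4976), np.float64(0.0188), np.float64(0.1839), 5.0) [-1.59  0.89 -0.  ] [ 0.1 -0.1 -4.9]
(np.float64(0.4903), np.float64(0.0133), np.float64(0.1839), 7.5) [-2.32  1.44 -0.  ] [ 0.1 -0.1 -7.4]
(np.float64(0.4835), np.float64(0.0072), np.float64(0.1839), 10.0) [-3.    2.05 -0.  ] [ 0.1 -0.1 -9.9]
(np.float64(0.4715), np.float64(-0.0067), np.float64(0.1839), 15.0) [-4.2   3.44 -0.  ] [  0.1  -0.1 -14.9]
(np.float64(0.4621), np.float64(-0.0224), np.float64(0.1839), 20.0) [-5.15  5.01 -0.  ] [  0.1  -0.1 -19.9]
(np.float64(0.4555), np.float64(-0.0396), np.float64(0.1839), 25.0) [-5.81  6.73 -0.  ] [  0.1  -0.1 -24.9]
(np.float64(0.452), np.float64(-0.0577), np.float64(0.1839), 30.0) [-6.16  8.54 -0.  ] [  0.1  -0.1 -29.9]
(np.float64(0.4516), np.float64(-0.0761), np.float64(0.1839), 35.0) [-6.2  10.38  0.  ] [  0.1  -0.1 -34.9]
(np.float64(0.4544), np.float64(-0.0944), np.float64(0.1839), 40.0) [-5.93 12.21  0.  ] [  0.1  -0.1 -39.9]
(np.float64(0.4575), np.float64(-0.105), np.float64(0.1839), 43.0) [-5.62 13.27  0.  ] [  0.1  -0.  -42.9]
```

```bash
python3 -m handwheel '[[[-1,-0.8,0.4,0,0,0,-2.5],[-1,-1.6,0.9,0,0,0,-5],[-1,-3,2.05,0,0,0,-10],[-1,-4.2,3.4,0,0,0,-15],[-1,-5.15,5,0,0,0,-20],[-1,-5.8,6.7,0,0,0,-25],[-1,-6.15,8.5,0,0,0,-30],[-1,-6.2,10.4,0,0,0,-35],[-1,-5.9,12.2,0,0,0,-40],[-1,-5.6,13.3,0,0,0,-43]]]'
python3 -m handwheel '[[[-1,0,0,0,0,0,0],[0,0,0,0,0,0,0],[0,0,0,0,0,0,0],[0,0,0,0,0,0,0],[0,0,0,-8,0,0,0],[0,0,0,-16,0,0,0],[0,0,0,-16,0,0,0],[0,0,0,-16,0,0,0]]]'
python3 - <<'E'
from h import *
from bench import camera
c=camera('top');cv2.imwrite('pics/t3.png',cv2.resize(c['frame'][100:300,150:420],None,fx=2.9,fy=2.9))
go()
E
```

```text
time_s: 16.02
eef_pos: [0.4548, -0.1053, 0.1837]
eef_rot: [-0.001, 0.93, 0.369, -0.003]
wrist_force: [-12.8, 2.1, 16.4]
opening: 0.114
grasp_force: 58.6
time_s: 17.02
eef_pos: [0.4588, -0.1054, 0.3464]
eef_rot: [0.002, 0.93, 0.367, 0.002]
wrist_force: [0.0, 0.1, 0.4]
opening: 0.502
grasp_force: 0.0
t 17.07 p [ 0.4578 -0.105   0.344 ] yaw 43.1 q6 0.34 F [ 0.4  0.1 -0.5] M [ 0.02  0.01 -0.03] open 0.5 g 0.0
```

View pics/t3.png

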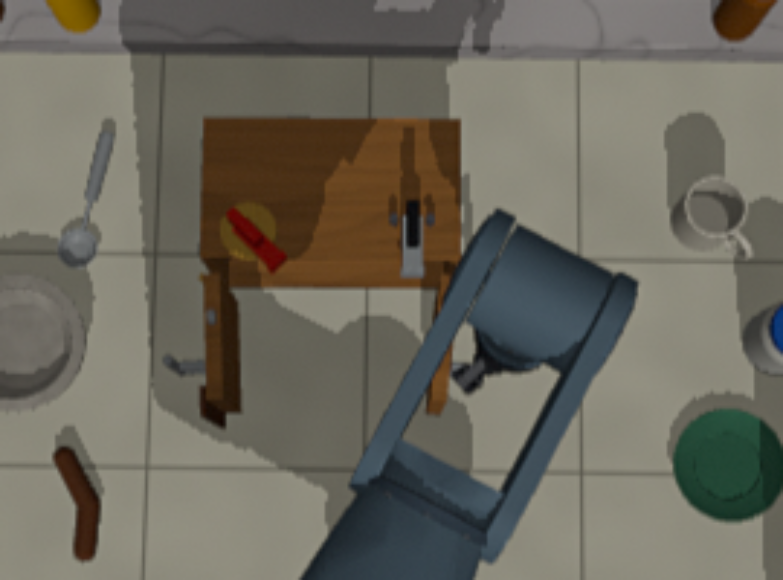

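Both doors stand about square, at (220,345) and (440,345). The hook is up, the bystanders are in place and the gripper is clear, so I'm handing in.

```bash
python3 -c "
from bench import ctrl
print(ctrl.hand_in())"
```

```text
the job is handed in; nothing more can be done
None
```

I turned the latch aside, swung the left door open, lifted the hook and swung the right door open. Both doors stand about square, nothing is gripped and the other things look unmoved. I handed in at about 17 s and saw no verdict.

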